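# Open the jig guard and hang the stop plate on its keyhole stud

### The arm

A 6-joint arm with a two-finger parallel gripper is mounted at the origin on the work surface. World frame = base frame: x ahead of the robot, y to its left, z up, the work surface at z = 0. Lengths are in m, angles in rad, forces in N, time in s.
With the tool pointing down it reaches from about 0.375 to 0.9 m from the base axis. Payload 3.1 kg.
Tool frame: the origin (TCP) lies midway between the tips of the shut fingers; the grasp point (between the pads) lies manip.grip_depth behind it (manip.grip_depth is the distance from the TCP to the grasp point, in m); z points along the fingers, y is the direction in which the jaws open and shut (so a half turn about z gives the same grasp; the last joint's range is limited). The gripper opens to 85 mm and grips with 20 to 120 N. Pads are 22 mm wide; open, the fingers measure 114 mm over their backs; the gripper's body (76 mm by 85 mm) begins 54 mm behind the grasp point. The pads swing forward as they close: fully open they stand 13 mm farther back than shut.
Start: joints at [-0.178, 0.527, 1.433, -0, 1.181, -0.178], TCP at [0.625, 0, 0.231] pointing down, gripper open.
Joint ranges: [-3.08, 3.08], [-0.75, 2.2], [0.22, 2.44], [-1.43, 4.57], [0, 2.65], [-2.85, 2.85]. Speed limits (rad/s): [2.79, 2.79, 3.14, 3.14, 3.14, 3.14].

### API

Orientations are given as a unit quaternion [x, y, z, w].
In Python, from station import manip, vision gives the robot as it stands.
- The arm moves only by the shell command python3 -m crank 'ROWS' [FORCE]. ROWS is JSON, a list of rows, each an object with "grip": the closure, from 0 (fully open) to 1 (shut); "offset": the shift along the tool's x, y, z in mm, a list of three; "angular": the turn, a rotation vector about the tool's x, y, z in degrees, a list of three. A call has 1 to 10 rows; each row is the pose to reach, as a shift and turn from the pose commanded when the call began, along the tool's axes at that moment; what a row does not reach only later rows make up. A row lasts 1/10 s, in which the tool goes at most 50 mm and 8.59 degrees, less where a joint would pass 70% of its speed; a pose out of reach is approached as far as the arm can. A call with a gripper value outside its range is refused whole. The fingers move at their own pace and stop on an object; FORCE is the grip in N (left out, the last holds). Time passes only in rows, so rows that repeat a pose let the fingers close. It gives the time, the measured TCP pose, the force and the opening at its end, in the units of the state.
- manip.sense(): the state, without advancing time (a new reading comes with each control period).
- vision.snapshot(name): name is "scene" or "side" or "wrist"; returns a dict with "pixels" (400x640x3 uint8, red, green, blue), "intrinsics" (3x3 intrinsics, pixels), "R" (3x3) and "t" (3): a world point X has camera coordinates R X + t. Camera axes: x right, y down, z forward; pixel columns grow to the right and rows downward; lengths in m; the calibration is good to about 2 mm. A picture is of the moment at which its call begins. There is no depth.
- manip.sign_off(): hands the job in, once; it reports no verdict.
The state is a dict: "t": time; "q": joint angles; "qd": joint speeds; "tau": joint torques, N m; "tcp_pos": TCP position; "tool_rot": TCP orientation; "force": force on the tool from outside, world axes, zero at the start; "ft_torque": the same for the moment, N m; "finger_gap": opening from 0.0 (shut) to 1.0 (fully open).
Only numpy, scipy, OpenCV 4.12 (cv2) and the standard library are available. Lean on these libraries where they do the work, as an engineer would, in place of code of your own. Each camera call takes 0.05 s, during which the arm holds its last target.

### The job

Get the sloping drilling jig ready: lift its clear guard by the red knob and swing it past the point where its spring takes over, so that it stays fully open; then hang the aluminium stop plate on the panel's headed stud, big round hole over the head, and slide it down the slope until it is fully home in the narrow slot, lying flat and straight on the panel with its wooden block on the downhill side. Let go of everything, and leave the glue bottle, the jar and the battens where they are.

Things in the scene. Friction and masses are not known exactly. Their poses are not given: they have to be found in the camera images.
- jig: The sloping plywood jig, fixed, foot 265 x 210 mm; origin on the bench below its panel's middle, x from high to low edge, y left, z up. The panel (235 mm down the slope, 200 wide) falls towards +x at 35 degrees from level, top face 160 mm above the bench at x -92 mm, 25 mm at x +100 mm. Two strips 8 mm high run down it 79 to 93 mm from its centre line; two grey hinge cheeks 65 mm tall stand at its low corners.
- stud: The steel headed stud on the panel's centre line, fixed to the jig, with a yellow disc painted round its foot. Origin on the panel's face on the stud's axis; x down the slope, y to the left, z out of the panel along the stud (35 degrees from vertical). Shank 10 mm in diameter; under the head 9.5 mm are free; head 24 mm in diameter, 6 mm thick, its top 15.5 mm above the panel.
- guard (a joint): The clear guard with a red frame (168 mm wide, 135 mm long) hinged across the low edge of the jig: 0 = shut, parallel to the panel 55 mm above it and over the stud; it grows to the stop at 2.1 rad = fully open, leaning out beyond the low edge. Its spring presses it shut below about 0.9 rad (at most 5 N at the knob) and beyond about 1 rad throws it fully open and keeps it there.
- guard_hinge (a point): Centre of the guard's hinge line, which runs along the jig's y; the red knob is 168 mm from it. Shut, the knob lies straight up the slope from it; opening swings the knob up and over towards the low side (a positive turn about the jig's +y).
- guard_knob (a point): Centre of the guard's red knob: a roller 22 mm in diameter and 34 mm long along the jig's y, to be pinched on its two end faces from above or along the panel's normal; it sits on a 10 mm wide stem, its centre 33 mm clear of the guard's red edge, and may turn between the fingers.
- stop_plate: Aluminium plate 130 x 80 x 6 mm (its x, y, z), lying flat, 0.15 to 0.3 kg. Origin on its underside, mid-plate; +x towards the block. Keyhole: eight-sided hole 30 mm across at x -16 mm, then a slot 14 mm wide ending at x -53 mm. A wooden block, 60 mm long (x), 24 mm wide (y), 38 mm tall, stands on the other half: grip it across the 24 mm. Hung, the plate's axes agree with the stud's.
- plate_hole (a point): Centre of the keyhole's big hole, on the plate's underside (x -16 mm).
- plate_seat (a point): The point on the plate's underside (x -46 mm) that lies on the stud's axis at the panel's face when the plate is fully home: 30 mm from the hole.
- plate_block (a point): Centre of the plate's wooden block, 25 mm above the plate's underside (x +33 mm).
- glue: Bystander: white glue bottle with orange cap, 52 mm in diameter, 130 mm tall; origin under its centre.
- screws: Bystander: amber jar with black cap, 66 mm in diameter, 75 mm tall; origin under its centre.
- battens: Bystander: pile of five battens, 260 mm along x, 70 mm wide, 40 mm tall; origin under its centre.
Not all that is in view belongs to the job. There is more than one size of the stop_plate; the job needs the smallest.

How it is judged:
By the outcome, as a careful person would: the job done as asked, in the order asked, and still so for the second after the job is handed in, with the robot touching nothing.
It also fails if it takes over 54 s, if anything falls off the work surface, if the arm or the gripper's body presses on something with over 40 N, if the wrist force passes 120 N, or if a joint passes its speed limit or range.

## Working session

There is one attempt and no reset: what is moved stays moved. The work goes in short steps, Python scripts to look and compute and a shell command to move; the robot and the scene stay as the last step left them, time stands still between calls to the robot, and variables do not carry over. Pictures are saved under pics/ and viewed, and the job is handed in when it is done.

```bash
ls -la; mkdir -p pics; python3 - <<'E'
from station import manip, vision
import cv2
print(manip.sense()); print(manip.grip_depth)
for n in ["scene","side","wrist"]:
    s=vision.snapshot(n); cv2.imwrite(f"pics/{n}0.png",s["pixels"][:,:,::-1]); print(n,s["intrinsics"],s["R"],s["t"])
    import pickle; pickle.dump(s,open(f"pics/{n}0.pkl","wb"))
E
```

```text
total 12
drwxr-xr-x  3 agent agent 4096 Dec  6 12:06 .
drwxr-xr-x 23 root  root  4096 Dec  6 12:06 ..
drwxr-xr-x  2 agent agent 4096 Dec  6 12:06 pics
{'t': 0.0, 'q': array([-1.78502220e-01,  5.28429516e-01,  1.43391948e+00, -1.78632738e-06,
        1.18139132e+00, -1.78512415e-01]), 'qd': array([-0.000586  ,  0.00074502,  0.00111529, -0.00170156,  0.00090769,
       -0.00086402]), 'tau': array([ 2.50220628e-04, -4.42344439e+01, -1.78024775e+01, -2.06930472e-04,
        8.36740597e-03,  2.24214921e-05]), 'tcp_pos': array([6.24278523e-01, 1.57748443e-04, 2.30350671e-01]), 'tool_rot': array([ 7.07102529e-01,  7.07110218e-01, -6.13103270e-04, -8.81602981e-04]), 'force': array([0.07627383, 0.01051943, 0.53776303]), 'ft_torque': array([ 0.00655392,  0.00949662, -0.01060541]), 'finger_gap': 0.998856857207028}
0.0187
scene [[463.07549332   0.         321.39536636]
 [  0.         463.07549332 195.52754963]
 [  0.           0.           1.        ]] [[-0.4472038   0.89437713 -0.00991511]
 [ 0.73524577  0.36127766 -0.57349116]
 [-0.50933527 -0.26375746 -0.81915175]] [ 0.22956502 -0.32894352  1.70693473]
side [[508.75365474   0.         319.86989404]
 [  0.         508.75365474 210.79539919]
 [  0.           0.           1.        ]] [[-0.8665955  -0.49893394 -0.00878416]
 [-0.29241585  0.52200216 -0.80125321]
 [ 0.40435777 -0.6917938  -0.59826092]] [0.47035176 0.27071311 1.33527874]
wrist [[324.51875694   0.         321.64595789]
 [  0.         324.51875694 196.35114654]
 [  0.           0.           1.        ]] [[ 9.99998594e-01  1.05566717e-03 -1.30321530e-03]
 [ 1.41364196e-03 -9.48670191e-01  3.16263926e-01]
 [-9.02452063e-04 -3.16265324e-01 -9.48670349e-01]] [-0.62449238 -0.04290744  0.37973845]
```

View pics/scene0.png

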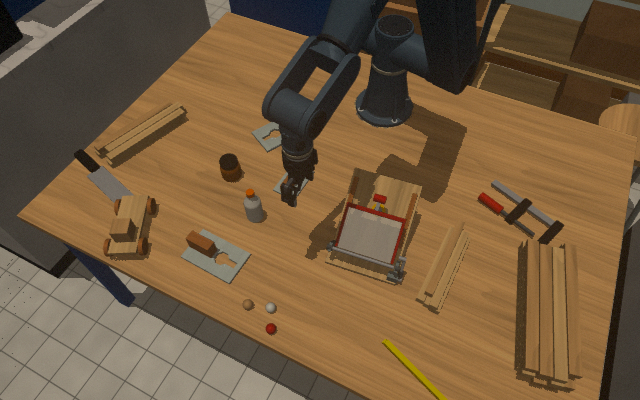

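View pics/side0.png

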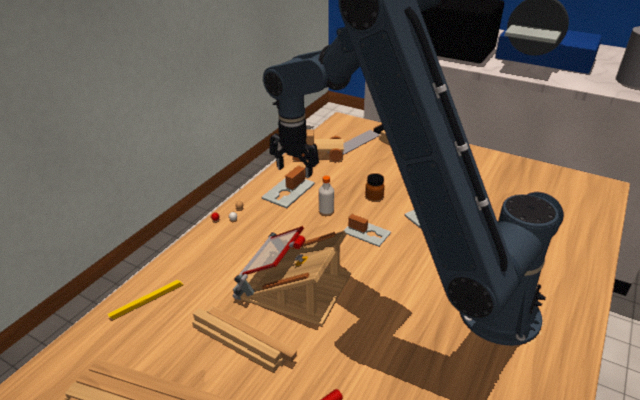

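View pics/wrist0.png

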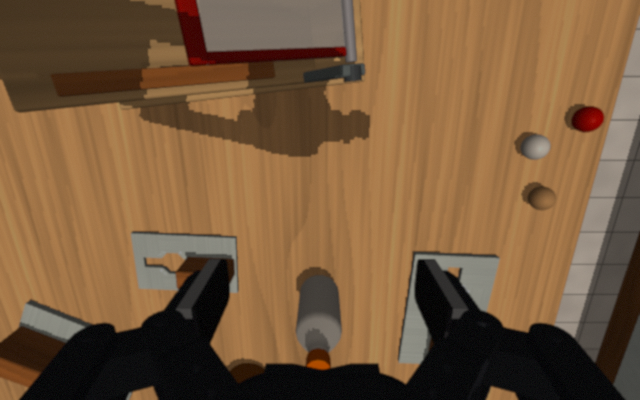

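The scene camera shows the jig at about (375,230) with its red knob at (380,198). There are three plates, at (216,255), (292,185) and (268,135). I'll zoom in to compare sizes and pick points.

```bash
python3 - <<'E'
import cv2
a=cv2.imread("pics/scene0.png");b=cv2.imread("pics/side0.png");w=cv2.imread("pics/wrist0.png")
def crop(im,x0,y0,x1,y1,f,n):
    c=cv2.resize(im[y0:y1,x0:x1],None,fx=f,fy=f,interpolation=cv2.INTER_CUBIC)
    for x in range((x0//10+1)*10,x1,10): cv2.line(c,((x-x0)*f,0),((x-x0)*f,6 if x%50 else 14),(255,255,255),1); x%50==0 and cv2.putText(c,str(x),((x-x0)*f,25),0,.4,(255,255,255),1)
    for y in range((y0//10+1)*10,y1,10): cv2.line(c,(0,(y-y0)*f),(6 if y%50 else 14,(y-y0)*f),(255,255,255),1); y%50==0 and cv2.putText(c,str(y),(16,(y-y0)*f),0,.4,(255,255,255),1)
    cv2.imwrite(f"pics/{n}.png",c)
crop(a,170,110,330,290,3,"c1");crop(a,310,160,440,290,4,"c2");crop(b,180,150,380,330,4,"c3");crop(b,330,180,450,260,6,"c4")
E
```

```text
(no output)
```

View pics/c1.png

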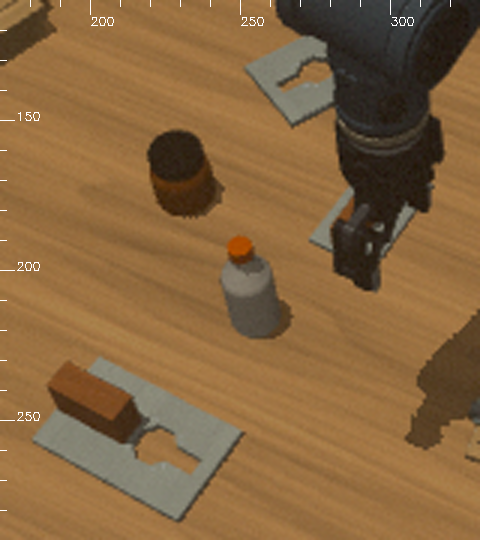

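View pics/c2.png

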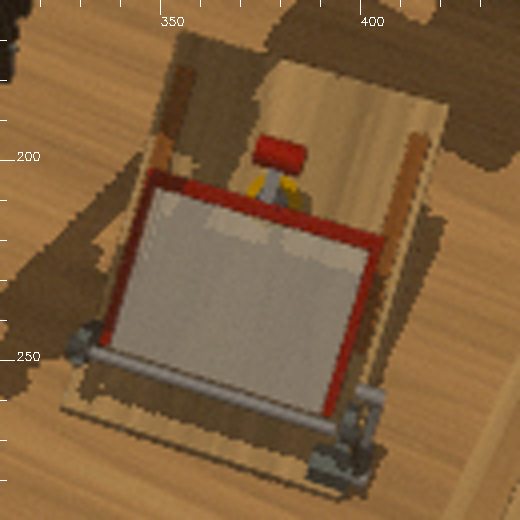

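View pics/c3.png

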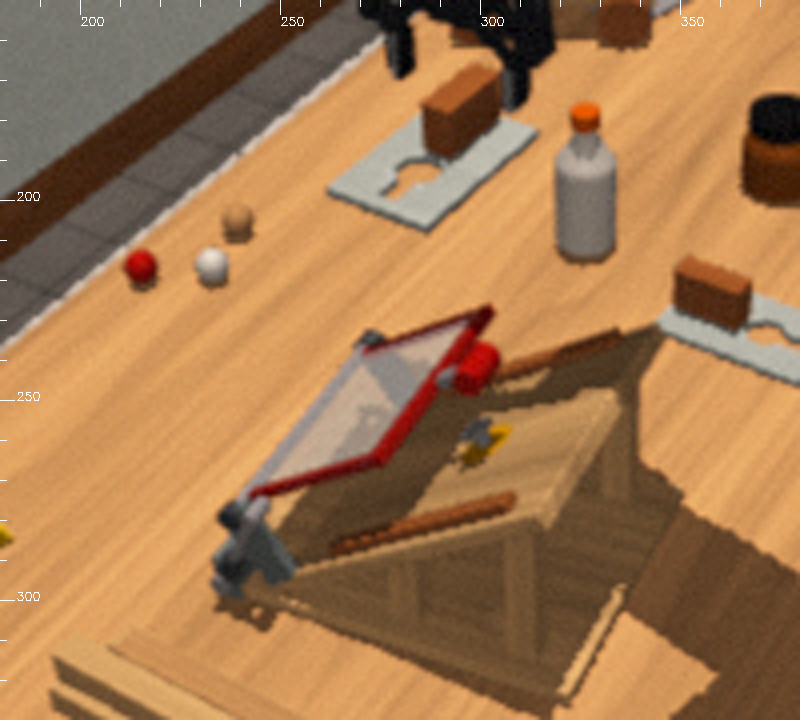

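View pics/c4.png

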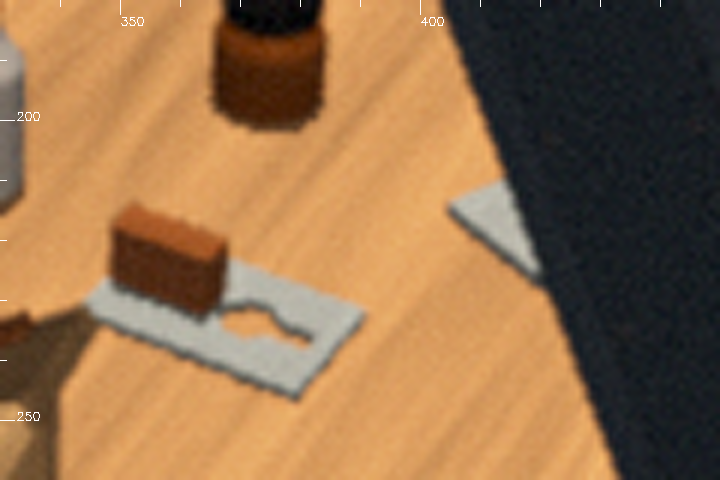

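```bash
cat > h.py <<'E'
import numpy as np, pickle
from scipy.spatial.transform import Rotation as Ro
from scipy.optimize import least_squares
def ld(n): return pickle.load(open(f"pics/{n}.pkl","rb"))
def snap(n,save):
    from station import vision; import cv2
    s=vision.snapshot(n); pickle.dump(s,open(f"pics/{save}.pkl","wb")); cv2.imwrite(f"pics/{save}.png",s["pixels"][:,:,::-1]); return s
def proj(s,X):
    c=np.asarray(s["R"])@np.asarray(X,float)+s["t"]; p=np.asarray(s["intrinsics"])@c; return p[:2]/p[2]
def ray(s,uv):
    d=np.linalg.inv(s["intrinsics"])@np.array([uv[0],uv[1],1.]); R=np.asarray(s["R"]); return -R.T@s["t"], R.T@d
def onz(s,uv,z):
    o,d=ray(s,uv); return o+d*(z-o[2])/d[2]
def tri(obs):
    A=[];b=[]
    for s,uv in obs:
        o,d=ray(s,uv); d/=np.linalg.norm(d); P=np.eye(3)-np.outer(d,d); A.append(P);b.append(P@o)
    A=np.vstack(A);b=np.hstack(b); x,r,_,_=np.linalg.lstsq(A,b,rcond=None); return x,np.sqrt(r)
def fit(obs,x0):  # obs: (snap,uv,localxyz); planar pose x,y,yaw on z=0
    f=lambda p: np.hstack([proj(s,Ro.from_euler('z',p[2]).apply(l)+[p[0],p[1],0])-uv for s,uv,l in obs])
    r=least_squares(f,x0,loss='soft_l1',f_scale=1.5); return r.x,f(r.x).reshape(-1,2)
def crop(src,x0,y0,x1,y1,f,n):
    import cv2
    c=cv2.resize(cv2.imread(f"pics/{src}.png")[y0:y1,x0:x1],None,fx=f,fy=f,interpolation=cv2.INTER_CUBIC)
    for x in range((x0//10+1)*10,x1,10): cv2.line(c,((x-x0)*f,0),((x-x0)*f,6 if x%50 else 14),(255,255,255),1); x%50==0 and cv2.putText(c,str(x),((x-x0)*f,25),0,.4,(255,255,255),1)
    for y in range((y0//10+1)*10,y1,10): cv2.line(c,(0,(y-y0)*f),(6 if y%50 else 14,(y-y0)*f),(255,255,255),1); y%50==0 and cv2.putText(c,str(y),(16,(y-y0)*f),0,.4,(255,255,255),1)
    cv2.imwrite(f"pics/{n}.png",c)
E
python3 - <<'E'
from h import *
np.set_printoptions(precision=4,suppress=True)
S,D,W=ld("scene0"),ld("side0"),ld("wrist0")
for n,uv in dict(big=[(181,256),(230,283.5),(251,254),(203,229.5)]).items():
    P=[onz(S,u,.006) for u in uv]; print(n,P,[np.linalg.norm(P[i]-P[i-1]) for i in range(4)])
P=[onz(D,u,.006) for u in [(344,231),(379,246.5),(391,232.5)]];print("mid side",P,np.linalg.norm(P[0]-P[1]),np.linalg.norm(P[2]-P[1]))
P=[onz(W,u,.006) for u in [(132,232),(237,236),(237,293),(140,290)]];print("mid wrist",P,[np.linalg.norm(P[i]-P[i-1]) for i in range(4)])
P=[onz(W,u,.006) for u in [(413,252),(497,256),(400,360)]];print("big wrist",P)
P=[onz(S,u,.006) for u in [(252,132.5),(267.5,151.5)]];print("third scene",P,np.linalg.norm(P[0]-P[1]))
P=[onz(D,u,.006) for u in [(405,215)]];print("third side",P)
print("knob",tri([(S,(380,198.7)),(D,(298.5,242))]))
print("hiL?",tri([(S,(354.5,168)),(D,(345,230.75))]),"hiR",tri([(S,(422,185.75)),(D,(316.75,281.75))]))
for s in (S,D): o,_=ray(s,(0,0)); print("cam",o)
E
```

```text
big [array([ 0.838 , -0.2963,  0.006 ]), array([ 0.8475, -0.1202,  0.006 ]), array([ 0.7417, -0.116 ,  0.006 ]), array([ 0.735 , -0.2906,  0.006 ])] [np.float64(0.10324354671889414), np.float64(0.17643186421172602), np.float64(0.1058688866664544), np.float64(0.1746885904064967)]
mid side [array([ 0.5123, -0.1001,  0.006 ]), array([ 0.3847, -0.0859,  0.006 ]), array([ 0.38  , -0.1658,  0.006 ])] 0.12835158827540472 0.07997355935646758
mid wrist [array([ 0.3897, -0.0892,  0.006 ]), array([ 0.5194, -0.0944,  0.006 ]), array([ 0.5126, -0.1774,  0.006 ]), array([ 0.3849, -0.173 ,  0.006 ])] [np.float64(0.0839256041598351), np.float64(0.12974794643371426), np.float64(0.08321758687543543), np.float64(0.12780026344884277)]
big wrist [array([ 0.7401, -0.1163,  0.006 ]), array([ 0.8471, -0.1218,  0.006 ]), array([ 0.737 , -0.2892,  0.006 ])]
third scene [array([ 0.3296, -0.365 ,  0.006 ]), array([ 0.3812, -0.2715,  0.006 ])] 0.1067903741927581
third side [array([ 0.3765, -0.272 ,  0.006 ])]
knob (array([0.5036, 0.1761, 0.168 ]), array([0.0001]))
hiL? (array([0.4268, 0.0652, 0.1563]), array([0.0021])) hiR (array([0.3984, 0.2628, 0.1507]), array([0.0003]))
cam [1.2139 0.3637 1.2119]
cam [-0.0532  1.0171  1.0199]
```

```bash
python3 - <<'E'
from h import *
for n,c in dict(c5=("scene0",340,160,430,215,8),c6=("side0",285,225,350,285,10),c7=("side0",225,265,345,335,6)).items(): crop(*c,n)
E
```

```text
(no output)
```

View pics/c5.png

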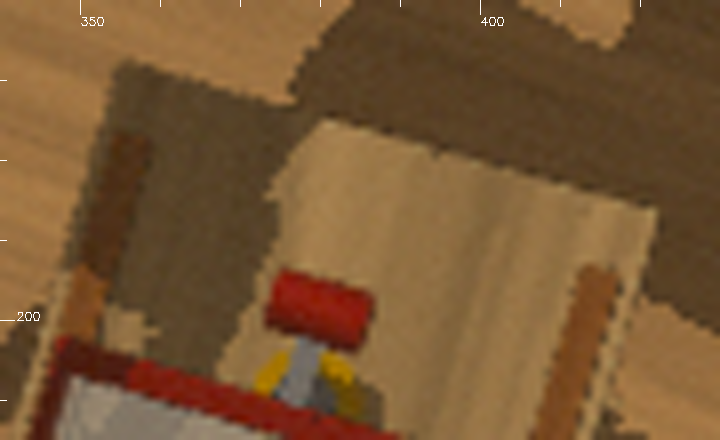

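View pics/c6.png

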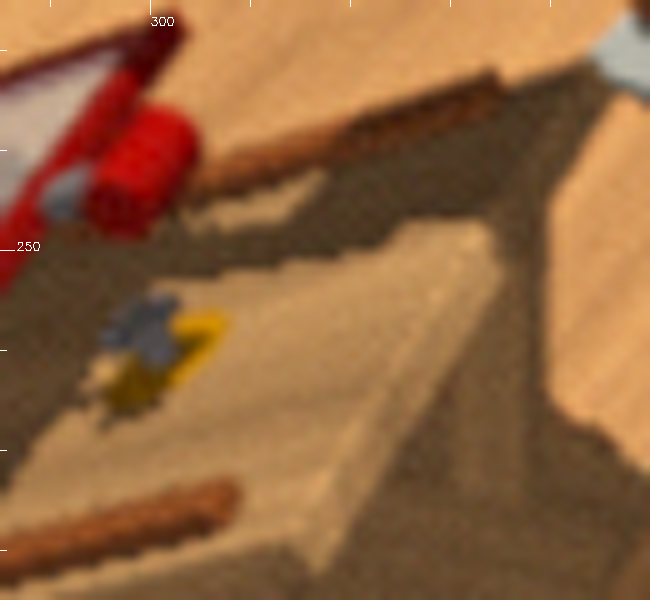

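View pics/c7.png

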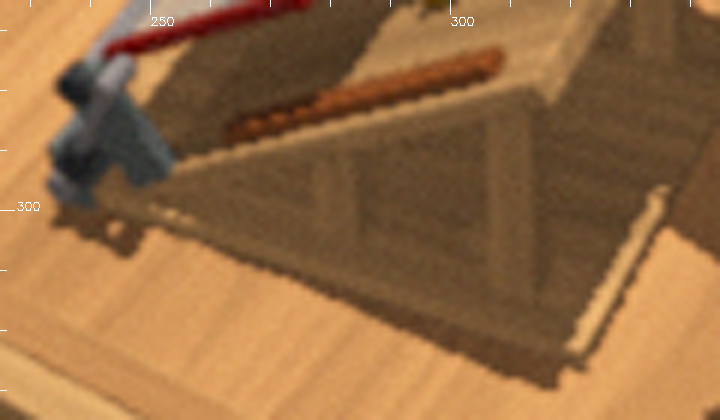

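```bash
cat >> h.py <<'E'
a35=np.radians(35)
def slope(s,y,h,jig=None):  # slope coords from panel centre -> jig frame
    return np.array([.004+s*np.cos(a35)+h*np.sin(a35), y, .0925-s*np.sin(a35)+h*np.cos(a35)])
def j2w(p,l): return Ro.from_euler('z',p[2]).apply(l)+[p[0],p[1],0]
E
python3 - <<'E'
from h import *
np.set_printoptions(precision=4,suppress=True)
S,D,W=ld("scene0"),ld("side0"),ld("wrist0")
L=slope(-.1175,-.1,0);Rr=slope(-.1175,.1,0)
obs=[(S,(355.25,167.75),L),(D,(344,231),L),(S,(422,186),Rr),(D,(315.2,279),Rr)]
p,r=fit(obs,[.5,.177,.14]); print(p,np.degrees(p[2]),r)
k,_=tri([(S,(380,198.7)),(D,(299.2,242.3))]);print("knob w",k)
Rz=Ro.from_euler('z',p[2])
def toslope(X):
    q=Rz.inv().apply(np.array(X)-[p[0],p[1],0])-[.004,0,.0925]
    return np.array([q[0]*np.cos(a35)-q[2]*np.sin(a35),q[1],q[0]*np.sin(a35)+q[2]*np.cos(a35)])
print("knob slope",toslope(k))
# disc & head
def onpanel(s,uv,h):
    o,d=ray(s,uv);A=toslope(o);B=toslope(o+d)-A
    return A+B*(h-A[2])/B[2]
print("disc",onpanel(D,(300.5,261.5),0),"head",onpanel(D,(299,257.5),.0155), "disc right",onpanel(D,(308,257),0),"disc bot",onpanel(D,(297.5,266.2),0))
print("disc scene",onpanel(S,(371.8,208),0),onpanel(S,(384.3,206),0))
print("strip end", onpanel(S,(416,193.5),.008),onpanel(D,(309,273.5),.008), onpanel(S,(357,177.5),.008))
print("panel hi pts",onpanel(S,(355.25,167.75),0),onpanel(S,(422,186),0),onpanel(D,(315.2,279),0))
E
```

```text
[0.5069 0.1778 0.1255] 7.190129918793682 [[-0.482  -0.4828]
 [-0.0509 -0.6648]
 [ 0.9499 -0.6238]
 [-0.6078 -0.0125]]
knob w [0.5023 0.1755 0.1666]
knob slope [-0.0498 -0.0017  0.0556]
disc [-0.0125 -0.0028 -0.    ] head [-0.0216  0.0021  0.0155] disc right [-0.0331 -0.0148  0.    ] disc bot [-0.013   0.0172  0.    ]
disc scene [-0.0173 -0.021   0.    ] [-0.0325  0.0118  0.    ]
strip end [-0.0902  0.0877  0.008 ] [-0.0954  0.082   0.008 ] [-0.0904 -0.0846  0.008 ]
panel hi pts [-0.1165 -0.0983  0.    ] [-0.1151  0.098   0.    ] [-0.1198  0.1007  0.    ]
```

```bash
python3 -m crank '[{"grip":0,"offset":[20,-14,-20],"angular":[0,0,8.4]},{"grip":0,"offset":[40,-28,-20],"angular":[0,0,16.8]},{"grip":0,"offset":[60,-42,-20],"angular":[0,0,25.2]},{"grip":0,"offset":[80,-56,-20],"angular":[0,0,33.6]},{"grip":0,"offset":[100,-70,-20],"angular":[0,0,42]},{"grip":0,"offset":[120,-84,-20],"angular":[0,0,50.4]},{"grip":0,"offset":[140,-98,-20],"angular":[0,0,58.8]},{"grip":0,"offset":[160,-110,-20],"angular":[0,0,67.2]},{"grip":0,"offset":[175,-121,-20],"angular":[0,0,75.6]},{"grip":0,"offset":[175,-121,-20],"angular":[0,0,82.5]}]'; python3 - <<'E'
from h import *
from station import manip
s=manip.sense();print(s["q"],s["tcp_pos"],Ro.from_quat(s["tool_rot"]).as_matrix())
snap("wrist","w1");snap("side","s1")
E
```

```text
t: 1.15
tcp_pos: [0.5018, 0.1768, 0.251]
tool_rot: [0.998, 0.064, -0.001, -0.0]
force: [0.4, -1.1, -0.1]
finger_gap: 0.997
[1.28141920e-01 3.78953610e-01 1.64076008e+00 8.32069233e-04
 1.12409773e+00 1.57048767e+00] [0.50176378 0.17679333 0.2509948 ] [[ 9.91805100e-01  1.27739463e-01 -2.29633899e-03]
 [ 1.27740835e-01 -9.91807475e-01  4.60750025e-04]
 [-2.21867021e-03 -7.50310485e-04 -9.99997257e-01]]
```

View pics/w1.png

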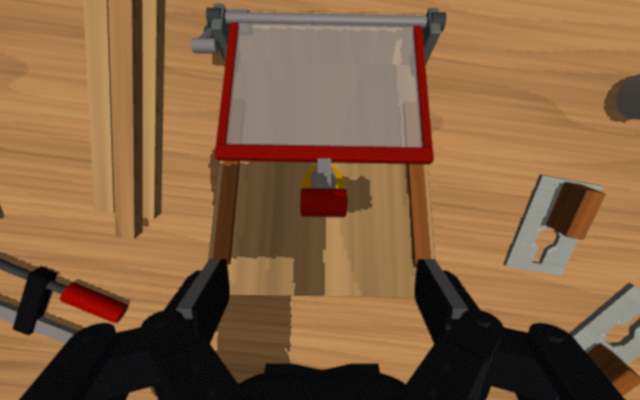

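View pics/s1.png

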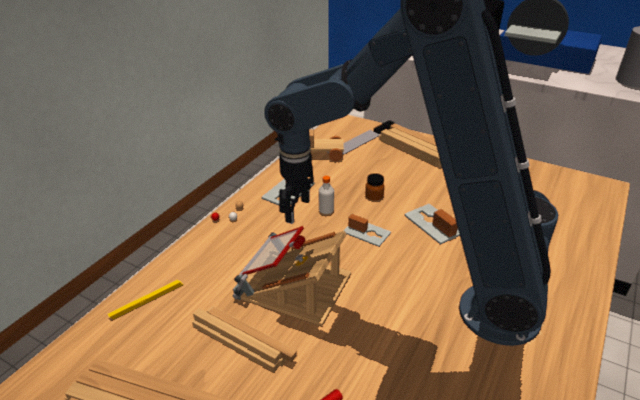

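```bash
python3 - <<'E'
from h import *
np.set_printoptions(precision=4,suppress=True)
S,D,W=ld("scene0"),ld("side0"),ld("w1")
k=[(S,(380,198.7)),(D,(299.2,242.3)),(W,(323.5,203))]
x,r=tri(k);print("knob",x,r)
for s,u in k: print(proj(s,x)-u)
# yaw from guard edges, knob ends in wrist
for z,a,b in [(.15,(218,153),(432,156)),(.07,(228,18),(440,18)),(.178,(301,203),(346.5,203))]:
    A=onz(W,a,z);B=onz(W,b,z);d=B-A;print("yaw",np.degrees(np.arctan2(d[0],-d[1])),np.linalg.norm(d),(A+B)/2)
from station import manip
q=manip.sense();print(q["tcp_pos"])
p=[.5069,.1778]
for yaw in (7.2,7.8): print("knob in jig",Ro.from_euler('z',yaw,degrees=True).inv().apply(x-[*p,0]))
crop("w1",200,140,450,300,3,"c8")
E
```

```text
knob [0.5024 0.1748 0.1663] [0.0014]
[-0.3623 -0.1597]
[-0.0611  0.0813]
[-1.172  0.007]
yaw 6.607045034575341 0.16230576946420597 [0.5356 0.177  0.15  ]
yaw 7.3834498349903885 0.1880824146599417 [0.6424 0.1826 0.07  ]
yaw 7.434339261691015 0.03208087119504314 [0.5067 0.1744 0.178 ]
[0.5034 0.1756 0.2512]
knob in jig [-0.0048 -0.0024  0.1663]
knob in jig [-0.0049 -0.0024  0.1663]
```

View pics/c8.png

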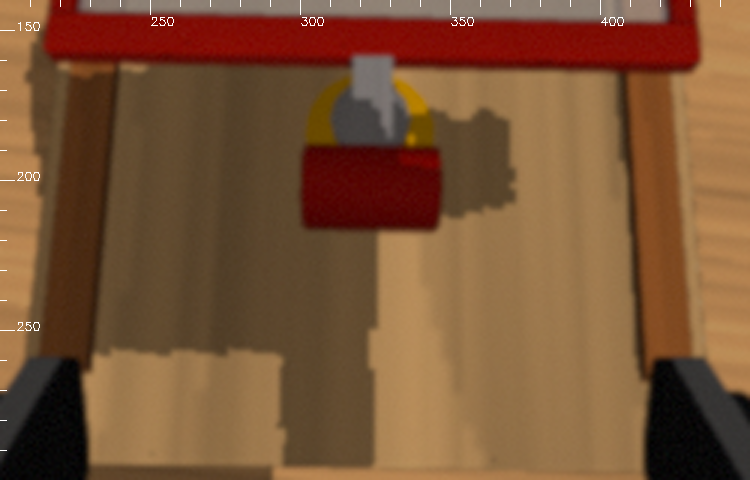

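```bash
python3 -m crank '[{"grip":0,"offset":[-1,0.5,40],"angular":[0,0,0.3]},{"grip":0,"offset":[-1,0.5,80],"angular":[0,0,0.3]},{"grip":0,"offset":[-1,0.5,105],"angular":[0,0,0.3]},{"grip":0,"offset":[-1,0.5,105],"angular":[0,0,0.3]},{"grip":1,"offset":[-1,0.5,105],"angular":[0,0,0.3]},{"grip":1,"offset":[-1,0.5,105],"angular":[0,0,0.3]},{"grip":1,"offset":[-1,0.5,105],"angular":[0,0,0.3]},{"grip":1,"offset":[-1,0.5,105],"angular":[0,0,0.3]},{"grip":1,"offset":[-1,0.5,105],"angular":[0,0,0.3]},{"grip":1,"offset":[-1,0.5,105],"angular":[0,0,0.3]}]' 50; python3 - <<'E'
from h import *
snap("wrist","w2")
E
```

```text
t: 2.25
tcp_pos: [0.5039, 0.1761, 0.1483]
tool_rot: [0.998, 0.062, 0.002, -0.002]
force: [-1.3, 4.9, 5.6]
finger_gap: 0.386
```

View pics/w2.png

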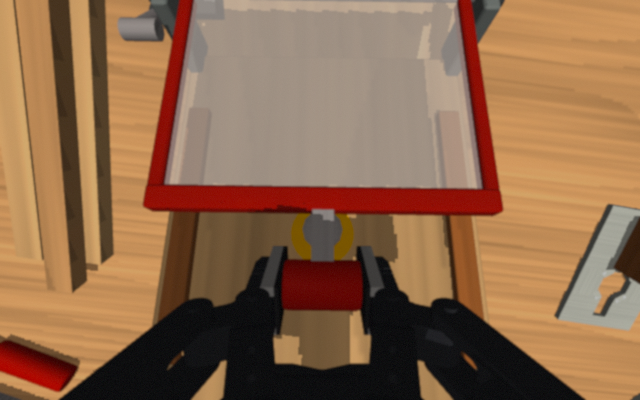

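```bash
python3 -m crank '[{"grip":1,"offset":[6,0,-8],"angular":[0,0,0]},{"grip":1,"offset":[12.8,0,-16.1],"angular":[0,0,0]},{"grip":1,"offset":[27.4,0,-30.4],"angular":[0,0,0]},{"grip":1,"offset":[43.7,0,-42.9],"angular":[0,0,0]},{"grip":1,"offset":[61.3,0,-53.3],"angular":[0,0,0]}]'
```

```text
t: 2.8
tcp_pos: [0.5608, 0.1825, 0.1993]
tool_rot: [0.998, 0.063, -0.004, -0.0]
force: [-1.7, 1.9, -7.3]
finger_gap: 0.389
```

```bash
python3 -m crank '[{"grip":1,"offset":[18.9,0,-8.2],"angular":[0,0,0]},{"grip":1,"offset":[38.5,0,-14],"angular":[0,0,0]},{"grip":1,"offset":[58.8,0,-17.4],"angular":[0,0,0]},{"grip":1,"offset":[79.3,0,-18.3],"angular":[0,0,0]},{"grip":1,"offset":[99.7,0,-16.7],"angular":[0,0,0]},{"grip":1,"offset":[119.8,0,-12.6],"angular":[0,0,0]},{"grip":1,"offset":[119.8,0,-12.6],"angular":[0,0,0]}]'; python3 - <<'E'
from h import *
snap("side","s3")
E
```

```text
t: 3.5
tcp_pos: [0.6849, 0.1963, 0.213]
tool_rot: [0.998, 0.063, 0.001, 0.001]
force: [0.9, -1.7, 4.0]
finger_gap: 0.39
```

View pics/s3.png

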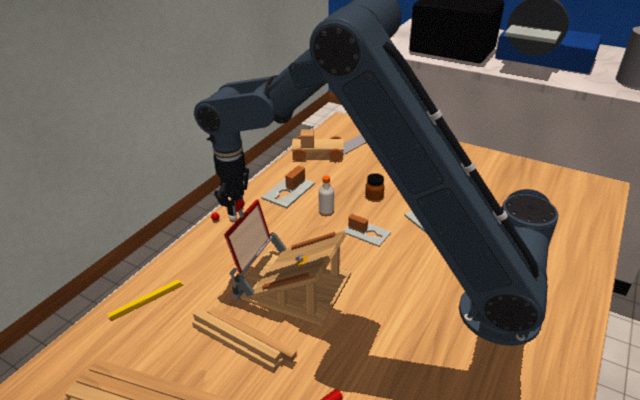

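```bash
python3 -m crank '[{"grip":0,"offset":[0,0,0],"angular":[0,0,0]},{"grip":0,"offset":[0,0,0],"angular":[0,0,0]},{"grip":0,"offset":[0,0,0],"angular":[0,0,0]},{"grip":0,"offset":[0,0,0],"angular":[0,0,0]},{"grip":0,"offset":[-10,0,-30],"angular":[0,0,0]},{"grip":0,"offset":[-30,0,-50],"angular":[0,0,0]}]'; python3 - <<'E'
from h import *
snap("side","s4");snap("scene","sc4")
E
```

```text
t: 4.15
tcp_pos: [0.6538, 0.1934, 0.2628]
tool_rot: [0.998, 0.063, 0.001, -0.0]
force: [-0.0, 0.3, 0.0]
finger_gap: 1.006
```

View pics/s4.png

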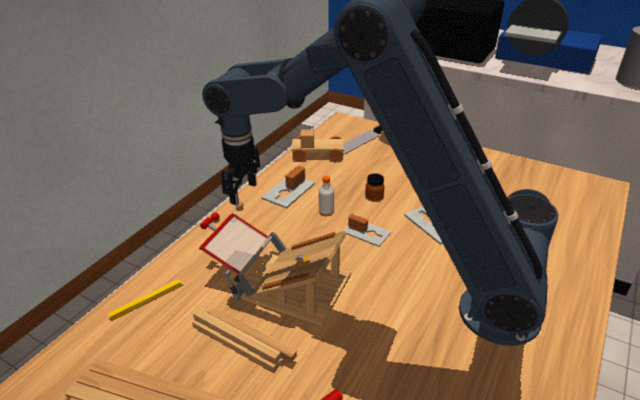

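View pics/sc4.png

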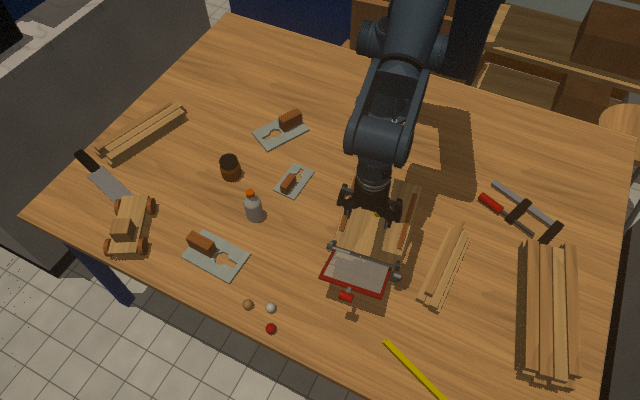

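The guard has swung fully open, with its knob at about (346,296) in the scene view. The smallest plate is now unobstructed at (293,181), so I'll zoom in on it.

```bash
python3 - <<'E'
from h import *
crop("sc4",265,155,325,205,12,"c9");crop("s4",335,205,400,255,12,"c10");crop("s4",245,225,355,310,7,"c11")
E
```

```text
(no output)
```

View pics/c9.png

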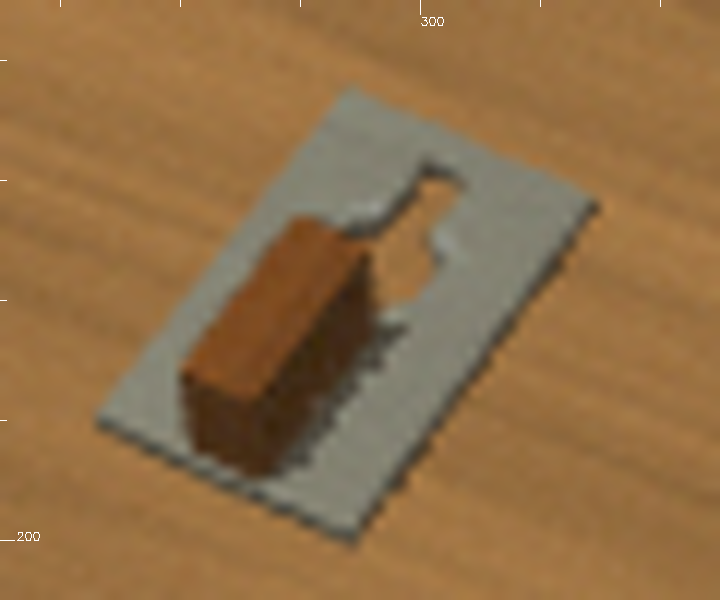

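View pics/c10.png

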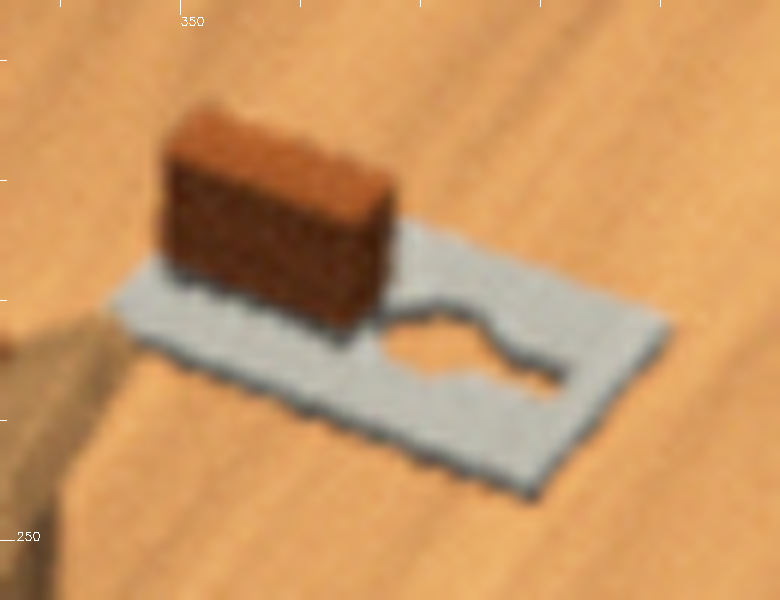

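View pics/c11.png

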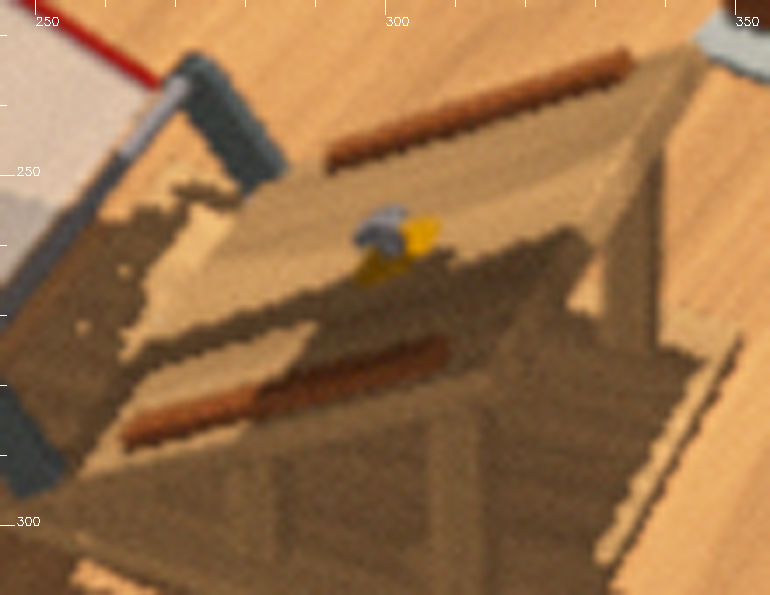

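```bash
python3 - <<'E'
from h import *
np.set_printoptions(precision=4,suppress=True)
S,D,W=ld("sc4"),ld("s4"),ld("w1")
m=lambda *a: np.array(a)/1000
obs=[(S,(294.2,162.3),m(-65,-40,6)),(S,(314.8,171.6),m(-65,40,6)),(S,(273.3,189.7),m(65,-40,6)),(S,(294.3,199.4),m(65,40,6)),
(D,(344.2,230),m(65,40,6)),(D,(379.2,245.8),m(-65,40,6)),(D,(391,232.1),m(-65,-40,6)),
(S,(290,172.9),m(3,-12,44)),(S,(295.7,175.7),m(3,12,44)),(S,(280.2,186),m(63,-12,44)),(S,(286.7,188.3),m(63,12,44)),
(D,(348.75,217.9),m(63,12,44)),(D,(364.2,223.5),m(3,12,44)),(D,(367.7,220.25),m(3,-12,44)),(D,(352,213.75),m(63,-12,44))]
p,r=fit(obs,[.45,-.13,-.07]);print("plate",p,np.degrees(p[2]));print(r)
ps,_=fit([o for o in obs if o[0] is S],[.45,-.13,-.07]);pd,_=fit([o for o in obs if o[0] is D],[.45,-.13,-.07]);print(ps,pd)
print("block",j2w(p,m(33,0,25)))
x,rr=tri([(W,(323.3,179.3)),(D,(299.6,257.9))]);print("head",x,rr)
E
```

```text
plate [ 0.4484 -0.1314 -0.0533] -3.0555891073385837
[[-0.0044 -0.3774]
 [ 0.0462 -0.4965]
 [-0.2785 -0.3005]
 [-0.0575  0.0194]
 [-1.8459  1.5945]
 [-0.1889  0.2242]
 [-0.1341 -0.1001]
 [-0.1645 -0.7299]
 [ 0.5483 -0.6212]
 [-0.4845 -0.6037]
 [-0.4887  0.1288]
 [-1.056  -0.2146]
 [ 0.2232  0.5018]
 [ 0.4527 -0.2635]
 [-0.4713  0.0484]]
[ 0.4495 -0.1304 -0.048 ] [ 0.4478 -0.133  -0.0717]
block [ 0.4814 -0.1331  0.025 ]
head [0.5046 0.1737 0.1102] [0.001]
```

```bash
cat >> h.py <<'E'
def rel(target):  # world TCP target -> offset mm in present tool axes
    from station import manip
    s=manip.sense(); M=Ro.from_quat(s["tool_rot"]).as_matrix(); print("tcp",s["tcp_pos"].round(4),"force",s["force"].round(1),"q",s["q"].round(2))
    return (M.T@(np.array(target)-s["tcp_pos"])*1000).round(1)
E
python3 - <<'E'
from h import *
np.set_printoptions(precision=4,suppress=True)
S,D,W=ld("sc4"),ld("s4"),ld("wrist0")
print("glue cap",tri([(S,(250,193)),(D,(326,180))]),"glue base",onz(D,(326,213),0))
print("wristcam",-np.array(W["R"]).T@W["t"])
print(rel([.4815,-.133,.16]))
E
```

```text
glue cap (array([ 0.6195, -0.1759,  0.1213]), array([0.0011])) glue base [ 0.6122 -0.1616  0.    ]
wristcam [0.6249 0.0801 0.373 ]
tcp [0.6527 0.1938 0.2661] force [ 1.   0.2 -0.3] q [0.12 0.57 1.24 0.   1.32 1.57]
[-211.6  302.7  105. ]
```

```bash
python3 -m crank '[{"grip":0,"offset":[-20,28,0],"angular":[0,0,1]},{"grip":0,"offset":[-48,68,0],"angular":[0,0,2.5]},{"grip":0,"offset":[-76,108,0],"angular":[0,0,4]},{"grip":0,"offset":[-104,148,10],"angular":[0,0,5.5]},{"grip":0,"offset":[-132,188,30],"angular":[0,0,7]},{"grip":0,"offset":[-160,228,50],"angular":[0,0,8.5]},{"grip":0,"offset":[-186,266,70],"angular":[0,0,9.5]},{"grip":0,"offset":[-205,294,90],"angular":[0,0,10.2]},{"grip":0,"offset":[-211.6,302.7,105],"angular":[0,0,10.2]},{"grip":0,"offset":[-211.6,302.7,105],"angular":[0,0,10.2]}]'; python3 - <<'E'
from h import *
snap("wrist","w5")
print(rel([.4815,-.133,.013]))
from station import manip
print(Ro.from_quat(manip.sense()["tool_rot"]).as_matrix().round(3))
E
```

```text
t: 5.25
tcp_pos: [0.4789, -0.1344, 0.155]
tool_rot: [1.0, -0.028, -0.002, -0.001]
force: [-0.3, 0.2, 0.3]
finger_gap: 0.999
tcp [ 0.4802 -0.1338  0.1561] force [0.2 0.  0.1] q [-0.5   0.47  1.82  0.    0.85  1.13]
[  1.6  -0.7 143.1]
[[ 0.999 -0.055 -0.002]
 [-0.055 -0.999  0.002]
 [-0.002 -0.001 -1.   ]]
```

View pics/w5.png

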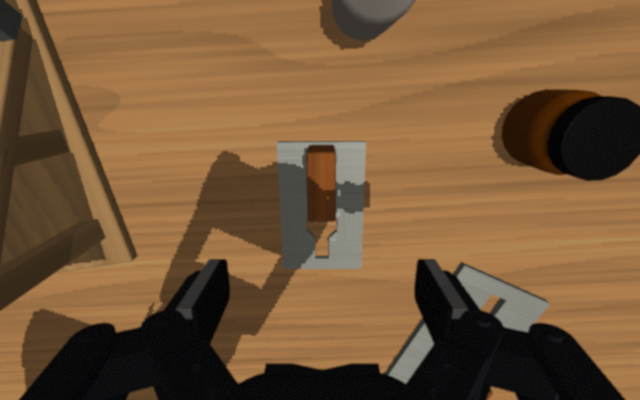

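```bash
python3 - <<'E'
from h import *
np.set_printoptions(precision=4,suppress=True)
W=ld("w5")
print(onz(W,(462,265),.006),onz(W,(548,301),.006),onz(W,(388,378),.006))
m=lambda *a: np.array(a)/1000
obs=[(W,(277,141.5),m(65,40,6)),(W,(366,142),m(65,-40,6)),(W,(361,269),m(-65,-40,6)),(W,(285,268),m(-65,40,6)),(W,(307,150),m(63,12,44)),(W,(336,149),m(63,-12,44))]
print(fit(obs,[.45,-.13,-.05]))
E
```

```text
[ 0.3812 -0.2735  0.006 ] [ 0.3326 -0.3681  0.006 ] [ 0.2346 -0.1998  0.006 ]
(array([ 0.4502, -0.1345, -0.048 ]), array([[ 0.0138, -0.4805],
       [ 0.368 , -1.5649],
       [ 0.633 , -1.2588],
       [-1.4811,  0.0882],
       [-0.7352,  1.0734],
       [ 0.7828,  1.8789]]))
```

```bash
python3 -m crank '[{"grip":0,"offset":[1.5,0,40],"angular":[0,0,0]},{"grip":0,"offset":[1.5,0,85],"angular":[0,0,0]},{"grip":0,"offset":[1.5,0,120],"angular":[0,0,0]},{"grip":0,"offset":[1.5,0,138],"angular":[0,0,0]},{"grip":0,"offset":[1.5,0,142],"angular":[0,0,0]},{"grip":1,"offset":[1.5,0,142],"angular":[0,0,0]},{"grip":1,"offset":[1.5,0,142],"angular":[0,0,0]},{"grip":1,"offset":[1.5,0,142],"angular":[0,0,0]},{"grip":1,"offset":[1.5,0,142],"angular":[0,0,0]},{"grip":1,"offset":[1.5,0,142],"angular":[0,0,0]}]' 90; python3 - <<'E'
from h import *
snap("wrist","w6")
print(rel([.4815,-.133,.013]))
E
```

```text
t: 6.3
tcp_pos: [0.4833, -0.134, 0.0165]
tool_rot: [1.0, -0.026, 0.001, 0.001]
force: [0.2, 0.5, 5.6]
finger_gap: 0.266
tcp [ 0.4833 -0.1339  0.0166] force [-0.2  1.1  6.7] q [-0.49  0.74  1.89  0.    0.51  1.13]
[-1.8 -0.8  3.5]
```

View pics/w6.png

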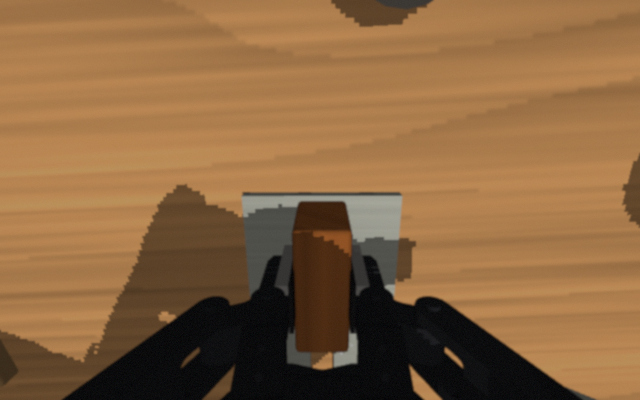

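```bash
python3 -m crank '[{"grip":1,"offset":[0,0,-15],"angular":[0,0,0]},{"grip":1,"offset":[0,0,-40],"angular":[0,0,0]},{"grip":1,"offset":[0,0,-80],"angular":[0,0,0]},{"grip":1,"offset":[0,0,-120],"angular":[0,-7,0]},{"grip":1,"offset":[0,0,-160],"angular":[0,-14,0]},{"grip":1,"offset":[0,0,-200],"angular":[0,-21,0]},{"grip":1,"offset":[0,0,-230],"angular":[0,-28,0]},{"grip":1,"offset":[0,0,-230],"angular":[0,-35,0]},{"grip":1,"offset":[0,0,-230],"angular":[0,-35,0]}]'; python3 - <<'E'
from h import *
snap("side","s7");snap("scene","sc7");
print(rel([.4815,-.133,.013]))
crop("s7",245,100,355,310,3,"c12")
E
```

```text
t: 7.25
tcp_pos: [0.485, -0.1338, 0.2437]
tool_rot: [0.954, -0.024, -0.3, -0.008]
force: [0.3, 0.6, -4.3]
finger_gap: 0.262
tcp [ 0.4821 -0.1332  0.244 ] force [-0.3  0.8 -2.7] q [-0.38  0.63  1.36 -0.19  1.74  1.27]
[1.320e+02 1.000e-01 1.896e+02]
```

View pics/s7.png

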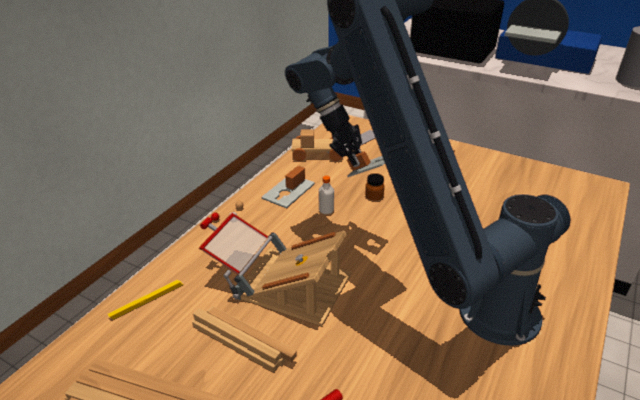

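View pics/sc7.png

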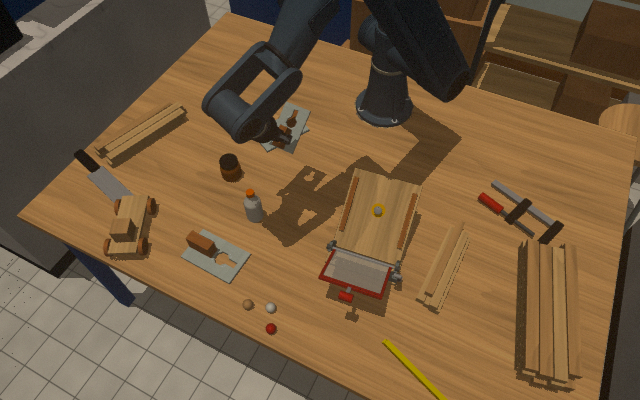

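```bash
python3 - <<'E'
from h import *
crop("sc7",325,160,430,280,6,"c13");crop("s7",230,220,355,330,6,"c14");crop("sc7",365,200,395,225,20,"c15");crop("s7",285,245,317,272,20,"c16")
E
```

```text
(no output)
```

View pics/c13.png

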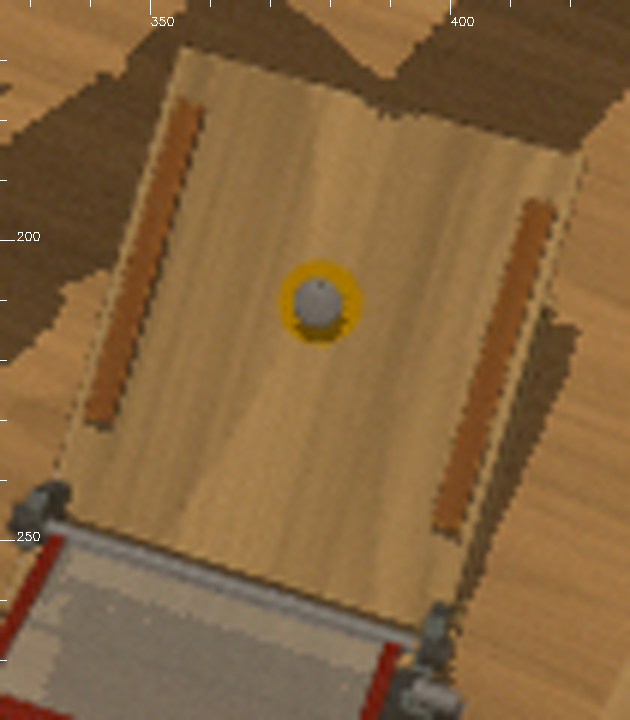

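View pics/c14.png

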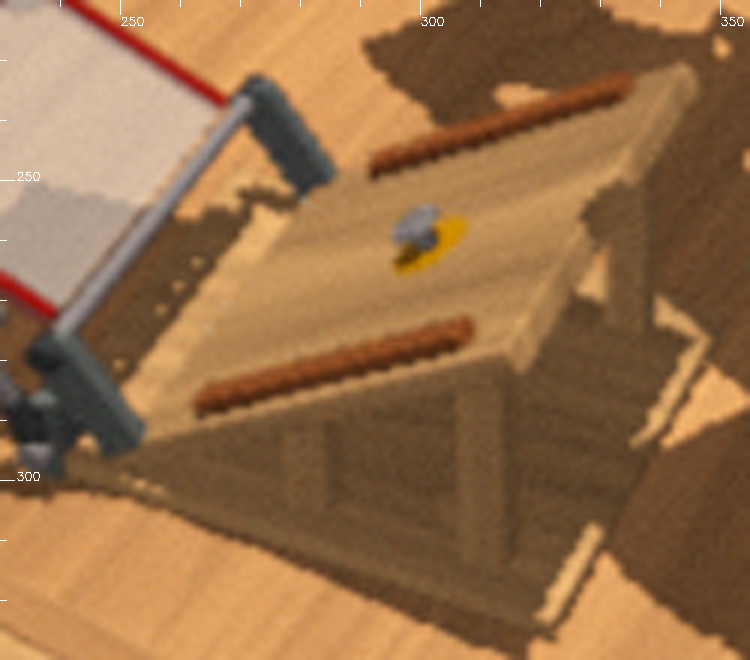

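View pics/c15.png

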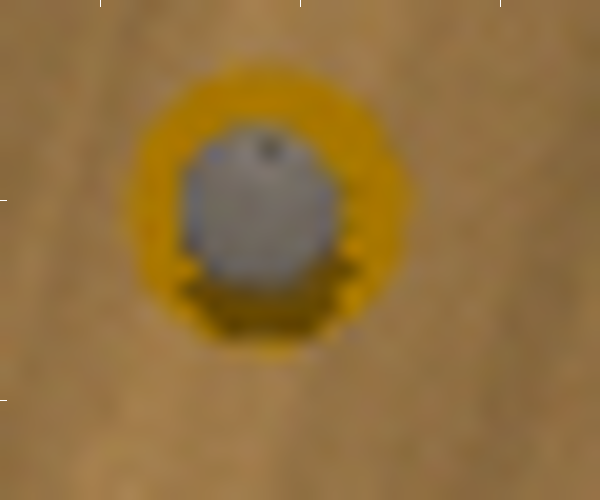

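View pics/c16.png

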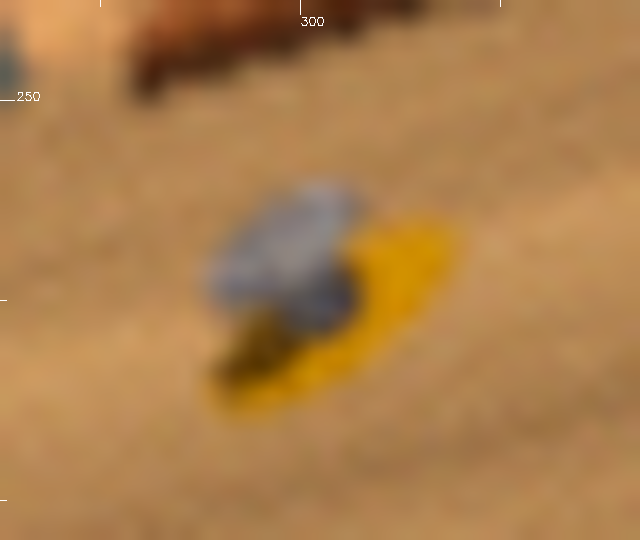

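```bash
python3 - <<'E'
from h import *
np.set_printoptions(precision=4,suppress=True)
S,D,W=ld("sc7"),ld("s7"),ld("w1")
b,r1=tri([(S,(378.5,210.4)),(D,(301.9,260.75))]);h,r2=tri([(S,(378.1,210.4)),(D,(299.25,257)),(W,(323.3,179.3))])
print("base",b,r1,"headtop",h,r2,"n",(h-b)/np.linalg.norm(h-b),np.linalg.norm(h-b))
L=slope(-.1175,-.1,0);Rr=slope(-.1175,.1,0)
obs=[(S,(355.5,167.7),L),(D,(345,230.8),L),(S,(422,185.8),Rr),(D,(315.8,279.2),Rr)]
f=lambda q: np.hstack([proj(s,j2w(q[:3],l))-uv for s,uv,l in obs]+[proj(s,j2w(q[:3],slope(q[3],0,hh)))-uv for s,uv,hh in [(S,(378.5,210.4),0),(D,(301.9,260.75),0),(S,(378.1,210.4),.0155),(D,(299.25,257),.0155)]])
r=least_squares(f,[.5069,.1778,.1255,-.02]);print(r.x,np.degrees(r.x[2]),r.fun.reshape(-1,2))
p=r.x
print("stud fit",j2w(p[:3],slope(p[3],0,0)),"head",j2w(p[:3],slope(p[3],0,.0155)))
E
```

```text
base [0.4977 0.1748 0.103 ] [0.0023] headtop [0.5054 0.175  0.1133] [0.0026] n [0.6019 0.0147 0.7984] 0.012874260571055852
[ 0.5058  0.1762  0.1184 -0.0162] 6.783449849218925 [[-0.8098 -1.0234]
 [-0.2364 -0.4719]
 [ 0.6944 -0.6652]
 [-0.8388 -0.3798]
 [-0.0978 -0.5187]
 [-0.156   0.8879]
 [-0.1458 -0.4978]
 [-0.694   0.2146]]
stud fit [0.4966 0.1751 0.1018] head [0.5054 0.1761 0.1145]
```

```bash
cat >> h.py <<'E'
PSI=np.radians(7.0); STUD=np.array([.4972,.175,.1022])
EX=np.array([np.cos(a35)*np.cos(PSI),np.cos(a35)*np.sin(PSI),-np.sin(a35)]); N=np.array([np.sin(a35)*np.cos(PSI),np.sin(a35)*np.sin(PSI),np.cos(a35)]); EY=np.cross(N,EX)
RT=np.column_stack([EX,-EY,-N])
def turn():
    from station import manip
    M=Ro.from_quat(manip.sense()["tool_rot"]); return np.degrees((M.inv()*Ro.from_matrix(RT)).as_rotvec()).round(2)
E
python3 - <<'E'
from h import *
T=STUD+EX*.0503+N*.0616
print(T,rel(T),turn())
E
```

```text
tcp [ 0.4821 -0.1332  0.244 ] force [-0.3  0.8 -2.7] q [-0.38  0.63  1.36 -0.19  1.74  1.27]
[0.57316517 0.18432735 0.12380887] [ 130.1 -321.7   56. ] [-5.78 -0.01 -8.14]
```

```bash
python3 -m crank '[{"grip":1,"offset":[12,-30,0],"angular":[-0.6,0,-0.8]},{"grip":1,"offset":[28,-70,0],"angular":[-1.2,0,-1.7]},{"grip":1,"offset":[44,-110,0],"angular":[-1.9,0,-2.7]},{"grip":1,"offset":[61,-150,0],"angular":[-2.6,0,-3.7]},{"grip":1,"offset":[77,-190,0],"angular":[-3.3,0,-4.7]},{"grip":1,"offset":[93,-230,0],"angular":[-4,0,-5.7]},{"grip":1,"offset":[109,-270,0],"angular":[-4.7,0,-6.7]},{"grip":1,"offset":[124,-306,0],"angular":[-5.4,0,-7.6]},{"grip":1,"offset":[130.1,-321.7,0],"angular":[-5.8,0,-8.1]},{"grip":1,"offset":[130.1,-321.7,20],"angular":[-5.8,0,-8.1]}]'; python3 -m crank '[{"grip":1,"offset":[0,0,20],"angular":[0,0,0]},{"grip":1,"offset":[0,0,36],"angular":[0,0,0]},{"grip":1,"offset":[0,0,36],"angular":[0,0,0]},{"grip":1,"offset":[0,0,36],"angular":[0,0,0]}]'; python3 - <<'E'
from h import *
T=STUD+EX*.0503+N*.0616
print(T,rel(T),turn())
for n in ("side","scene","wrist"): snap(n,n[:2]+"8")
crop("si8",230,180,380,310,5,"c17");crop("sc8",320,140,430,260,6,"c18")
E
```

```text
t: 8.35
tcp_pos: [0.5955, 0.1854, 0.1546]
tool_rot: [0.953, 0.059, -0.297, 0.019]
force: [0.3, -1.1, -2.4]
finger_gap: 0.267
t: 8.75
tcp_pos: [0.5734, 0.1797, 0.1252]
tool_rot: [0.952, 0.057, -0.3, 0.019]
force: [-0.3, 0.5, -1.9]
finger_gap: 0.262
tcp [0.5734 0.1797 0.1252] force [-0.3  0.5 -1.9] q [ 0.12  0.89  1.13 -0.    1.73  1.57]
[0.57316517 0.18432735 0.12380887] [ 1.1 -4.6  0.9] [ 0.04 -0.   -0.12]
```

View pics/c17.png

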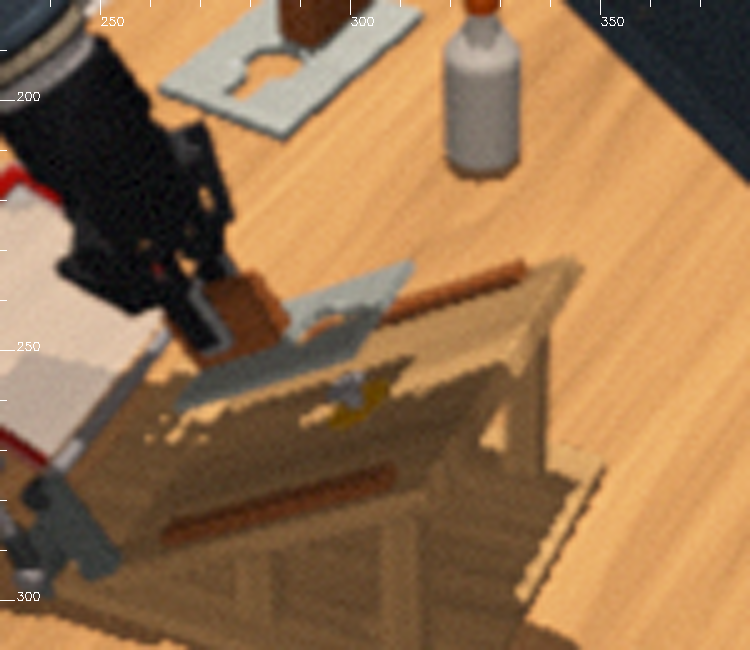

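View pics/c18.png

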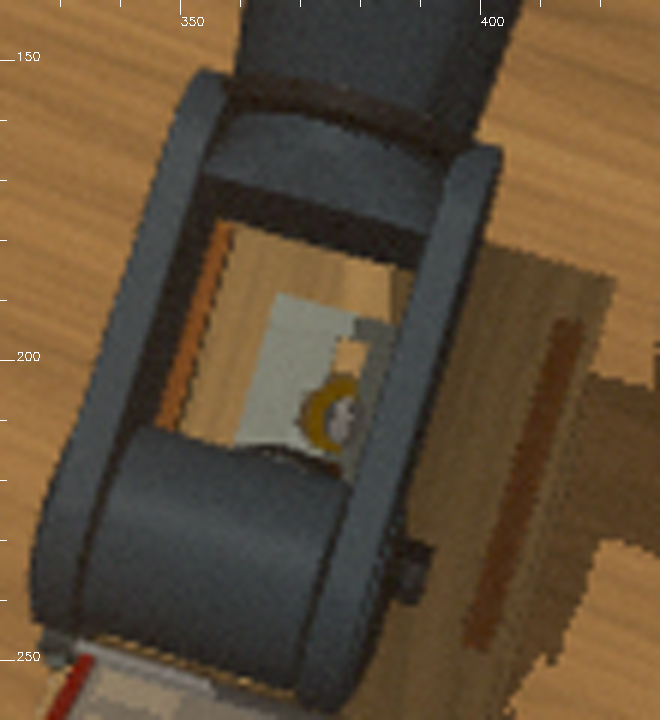

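View pics/wr8.png

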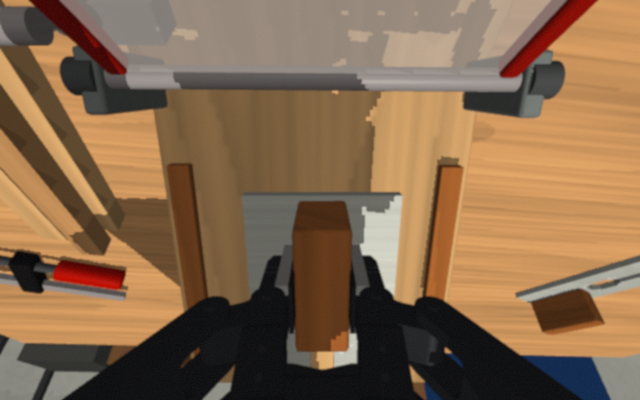

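```bash
python3 -m crank '[{"grip":1,"offset":[1,-4.6,8],"angular":[0,0,0]},{"grip":1,"offset":[1,-4.6,18],"angular":[0,0,0]},{"grip":1,"offset":[1,-4.6,23],"angular":[0,0,0]},{"grip":1,"offset":[1,-4.6,23],"angular":[0,0,0]},{"grip":1,"offset":[1,-4.6,23],"angular":[0,0,0]}]'; cat >> h.py <<'E'
def overlay(n,src,out,box,f,tx=.0343,tz=.0166,tip=True):
    # project plate (from tool pose) and stud into picture
    import cv2
    from station import manip
    s=manip.sense();M=Ro.from_quat(s["tool_rot"]).as_matrix();P=np.column_stack([M[:,0],-M[:,1],-M[:,2]])
    O=s["tcp_pos"]-P@[tx,0,tz]
    S=ld(src);crop(src,*box,f,out);im=cv2.imread(f"pics/{out}.png")
    def poly(pts,c):
        q=np.array([(proj(S,x)-box[:2]+.5)*f for x in pts]).round().astype(int);cv2.polylines(im,[q],True,c,1)
    a=np.radians(22.5+45*np.arange(8));r=.015/np.cos(np.radians(22.5))
    for z,c in ((0,(255,0,0)),(.006,(0,255,0))):
        poly([O+P@[-.016+r*np.cos(t),r*np.sin(t),z] for t in a],c)
        poly([O+P@[x,y,z] for x,y in [(-.065,-.04),(.065,-.04),(.065,.04),(-.065,.04)]],c)
    t=np.linspace(0,6.28,25)
    poly([STUD+.0155*N+.012*(np.cos(u)*EX+np.sin(u)*EY) for u in t],(255,0,255))
    cv2.imwrite(f"pics/{out}.png",im)
    d=O+P@[-.016,0,0]-STUD; print("hole rel stud (slope mm)",(np.array([EX@d,EY@d,N@d])*1000).round(1))
E
python3 - <<'E'
from h import *
T=STUD+EX*.0503+N*.0386
print(rel(T),turn())
for n in ("side","scene"): snap(n,n[:2]+"9")
overlay("side","si9","c19",(250,215,340,285),8);overlay("scene","sc9","c20",(350,180,400,225),14)
E
```

```text
t: 9.4
tcp_pos: [0.5608, 0.1832, 0.1051]
tool_rot: [0.952, 0.058, -0.3, 0.019]
force: [0.1, 0.1, -2.5]
finger_gap: 0.265
tcp [0.5608 0.1832 0.1051] force [ 0.1  0.1 -2.5] q [0.13 0.9  1.17 0.   1.68 1.58]
[-0.6  0.4  0.5] [ 0.07  0.04 -0.09]
hole rel stud (slope mm) [ 0.8  0.4 23.1]
hole rel stud (slope mm) [ 0.8  0.4 23.1]
```

View pics/c19.png

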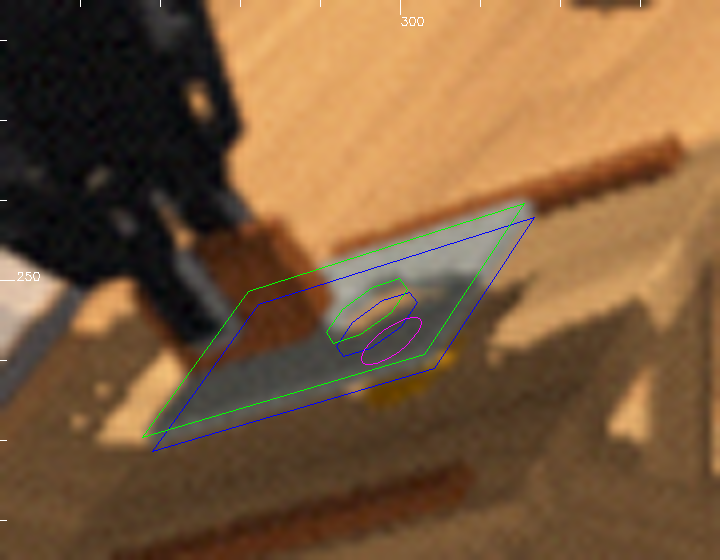

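View pics/c20.png

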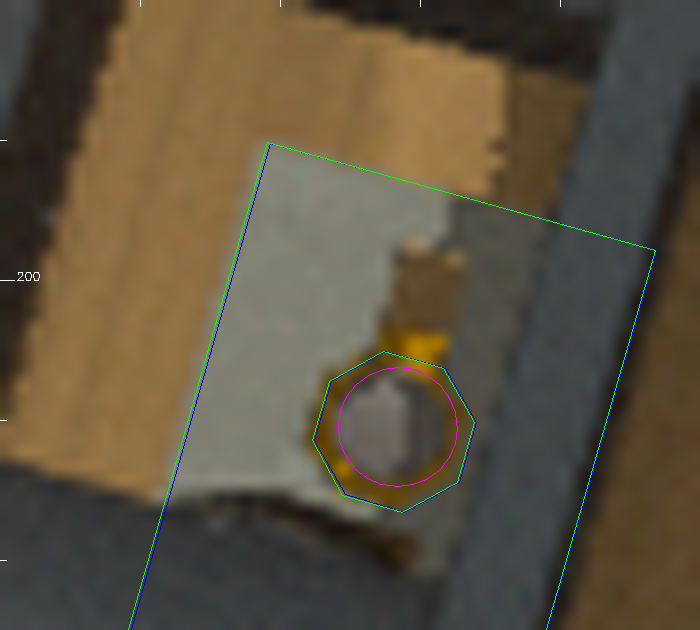

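```bash
python3 -m crank '[{"grip":1,"offset":[-0.6,0.3,4],"angular":[0,0,0]},{"grip":1,"offset":[-0.6,0.3,9],"angular":[0,0,0]},{"grip":1,"offset":[-0.6,0.3,14],"angular":[0,0,0]},{"grip":1,"offset":[-0.6,0.3,18],"angular":[0,0,0]},{"grip":1,"offset":[-0.6,0.3,18],"angular":[0,0,0]},{"grip":1,"offset":[-0.6,0.3,18],"angular":[0,0,0]}]'; python3 - <<'E'
from h import *
for n in ("side","scene"): snap(n,n[:2]+"10")
overlay("side","si10","c21",(250,215,340,285),8);overlay("scene","sc10","c22",(350,180,400,225),14)
E
```

```text
t: 10.1
tcp_pos: [0.5502, 0.1816, 0.0908]
tool_rot: [0.952, 0.058, -0.3, 0.019]
force: [-0.1, -0.4, -2.2]
finger_gap: 0.269
hole rel stud (slope mm) [0.1 0.1 5. ]
hole rel stud (slope mm) [0.1 0.1 5. ]
```

View pics/c21.png

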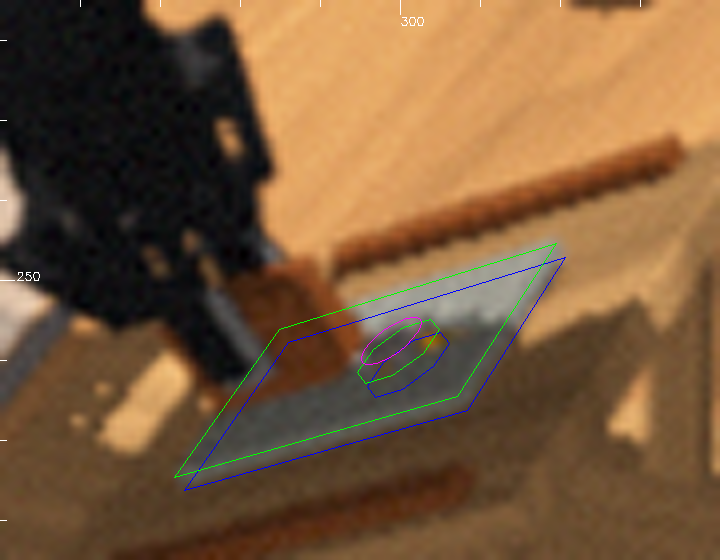

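View pics/c22.png

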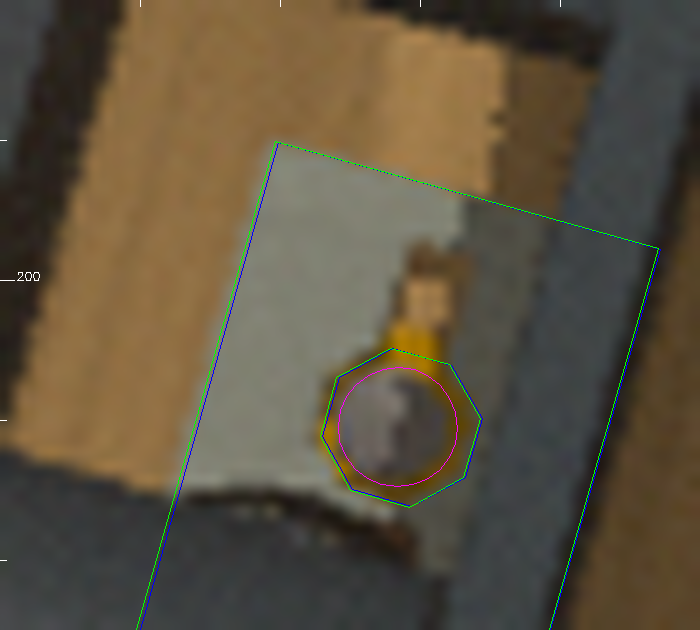

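```bash
python3 -m crank '[{"grip":1,"offset":[0,0,2],"angular":[0,0,0]},{"grip":1,"offset":[0,0,3.5],"angular":[0,0,0]},{"grip":1,"offset":[0,0,3.5],"angular":[0,0,0]}]';python3 -m crank '[{"grip":1,"offset":[0,0,1],"angular":[0,0,0]},{"grip":1,"offset":[0,0,2],"angular":[0,0,0]},{"grip":1,"offset":[0,0,2],"angular":[0,0,0]}]'; python3 - <<'E'
from h import *
T=STUD+EX*.0503+N*.0166
print(rel(T),turn())
from station import manip
print("normal force",N@manip.sense()["force"])
E
```

```text
t: 10.5
tcp_pos: [0.5483, 0.1813, 0.0881]
tool_rot: [0.952, 0.058, -0.3, 0.019]
force: [0.4, -0.3, -3.3]
finger_gap: 0.266
t: 10.8
tcp_pos: [0.5482, 0.1812, 0.0879]
tool_rot: [0.952, 0.057, -0.299, 0.019]
force: [2.4, -0.6, 4.0]
finger_gap: 0.268
tcp [0.5482 0.1812 0.0879] force [ 2.4 -0.6  4. ] q [0.13 0.91 1.22 0.   1.62 1.58]
[-0.  -0.   1.2] [ 0.03 -0.13 -0.1 ]
normal force 4.607902481338971
```

```bash
python3 -m crank '[{"grip":1,"offset":[0,0,-1],"angular":[0,0,0]},{"grip":1,"offset":[4,0,-1],"angular":[0,0,0]},{"grip":1,"offset":[8,0,-1],"angular":[0,0,0]},{"grip":1,"offset":[12,0,-1],"angular":[0,0,0]},{"grip":1,"offset":[16,0,-1],"angular":[0,0,0]},{"grip":1,"offset":[20,0,-1],"angular":[0,0,0]},{"grip":1,"offset":[24,0,-1],"angular":[0,0,0]},{"grip":1,"offset":[27,0,-1],"angular":[0,0,0]},{"grip":1,"offset":[27,0,-1],"angular":[0,0,0]}]'; python3 - <<'E'
from h import *
T=STUD+EX*.0803+N*.0166
print(rel(T),turn())
from station import manip
F=manip.sense()["force"];print("F slope x,y,n",EX@F,EY@F,N@F)
E
```

```text
t: 11.7
tcp_pos: [0.5703, 0.184, 0.0724]
tool_rot: [0.952, 0.058, -0.3, 0.019]
force: [1.3, 0.7, 5.7]
finger_gap: 0.267
tcp [0.5703 0.184  0.0724] force [1.3 0.7 5.7] q [0.13 0.96 1.15 0.   1.65 1.57]
[2.9 0.  1.2] [ 0.04 -0.02 -0.08]
F slope x,y,n -2.0820953590531546 0.4932087214554443 5.4461431055889005
```

Sliding freely with low forces. I'll go the last few millimetres until the slot end is felt.

```bash
python3 -m crank '[{"grip":1,"offset":[1,0,0],"angular":[0,0,0]},{"grip":1,"offset":[2,0,0],"angular":[0,0,0]},{"grip":1,"offset":[3,0,0],"angular":[0,0,0]},{"grip":1,"offset":[3,0,0],"angular":[0,0,0]}]'; python3 -m crank '[{"grip":1,"offset":[1,0,0],"angular":[0,0,0]},{"grip":1,"offset":[2,0,0],"angular":[0,0,0]},{"grip":1,"offset":[2,0,0],"angular":[0,0,0]}]'; python3 - <<'E'
from h import *
T=STUD+EX*.0803+N*.0166
print(rel(T),turn())
from station import manip
F=manip.sense()["force"];print("F slope x,y,n",EX@F,EY@F,N@F)
for n in ("side","scene"): snap(n,n[:2]+"11")
overlay("side","si11","c23",(250,215,340,285),8);overlay("scene","sc11","c24",(350,180,400,225),14)
E
```

```text
t: 12.1
tcp_pos: [0.5724, 0.1842, 0.0709]
tool_rot: [0.952, 0.058, -0.3, 0.019]
force: [0.6, -1.0, 6.8]
finger_gap: 0.263
t: 12.4
tcp_pos: [0.574, 0.1844, 0.0697]
tool_rot: [0.952, 0.058, -0.3, 0.019]
force: [2.6, -0.3, 5.7]
finger_gap: 0.262
tcp [0.574  0.1844 0.0697] force [ 2.6 -0.3  5.7] q [0.13 0.96 1.14 0.   1.65 1.57]
[-1.7  0.   1.2] [ 0.05  0.02 -0.07]
F slope x,y,n -1.1893545952717697 -0.6455218364317203 6.131094228109667
hole rel stud (slope mm) [31.7  0.   1.2]
hole rel stud (slope mm) [31.7  0.   1.2]
```

View pics/c23.png

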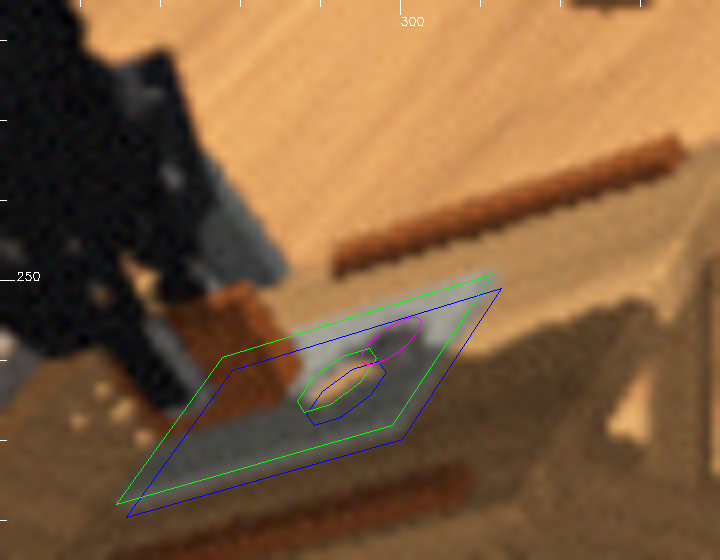

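View pics/c24.png

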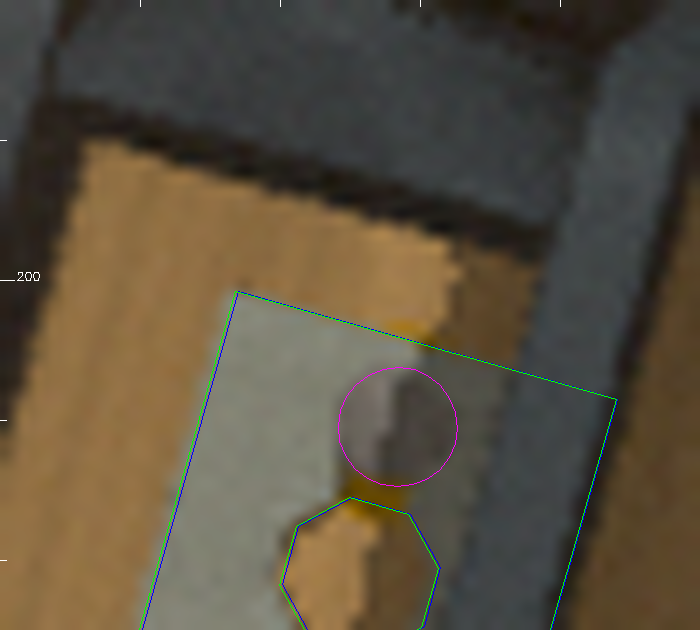

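```bash
python3 -m crank '[{"grip":1,"offset":[1,0,0],"angular":[0,0,0]},{"grip":1,"offset":[1.5,0,0],"angular":[0,0,0]},{"grip":1,"offset":[1.5,0,0],"angular":[0,0,0]}]'; python3 - <<'E'
from h import *
T=STUD+EX*.0803+N*.0166
print(rel(T),turn())
from station import manip
F=manip.sense()["force"];print("F slope x,y,n",EX@F,EY@F,N@F)
E
```

```text
t: 12.8
tcp_pos: [0.5747, 0.1845, 0.0693]
tool_rot: [0.952, 0.058, -0.301, 0.019]
force: [-0.9, -0.7, 7.5]
finger_gap: 0.267
tcp [0.5747 0.1845 0.0693] force [-0.9 -0.7  7.5] q [0.13 0.97 1.14 0.   1.65 1.57]
[-2.5  0.   1.2] [ 0.05  0.11 -0.07]
F slope x,y,n -5.136067296110256 -0.5382781782825793 5.565420951620642
```

```bash
python3 -m crank '[{"grip":0.6,"offset":[0,0,0],"angular":[0,0,0]},{"grip":0.3,"offset":[0,0,0],"angular":[0,0,0]},{"grip":0,"offset":[0,0,0],"angular":[0,0,0]},{"grip":0,"offset":[0,0,0],"angular":[0,0,0]},{"grip":0,"offset":[0,0,0],"angular":[0,0,0]},{"grip":0,"offset":[0,0,-15],"angular":[0,0,0]},{"grip":0,"offset":[0,0,-45],"angular":[0,0,0]},{"grip":0,"offset":[0,0,-85],"angular":[0,0,0]},{"grip":0,"offset":[0,0,-120],"angular":[0,0,0]},{"grip":0,"offset":[0,0,-120],"angular":[0,0,0]}]'; python3 - <<'E'
from h import *
for n in ("side","scene","wrist"): snap(n,n[:2]+"12")
print(rel([.5,0,.3]))
crop("si12",230,180,360,310,5,"c25")
E
```

```text
t: 13.8
tcp_pos: [0.6477, 0.1933, 0.1707]
tool_rot: [0.954, 0.058, -0.294, 0.019]
force: [-1.3, -0.0, -0.1]
finger_gap: 1.002
tcp [0.6424 0.193  0.1655] force [-0.4 -0.3 -0.3] q [0.13 0.95 0.86 0.   1.94 1.58]
[-212.   174.5  -15. ]
```

View pics/c25.png

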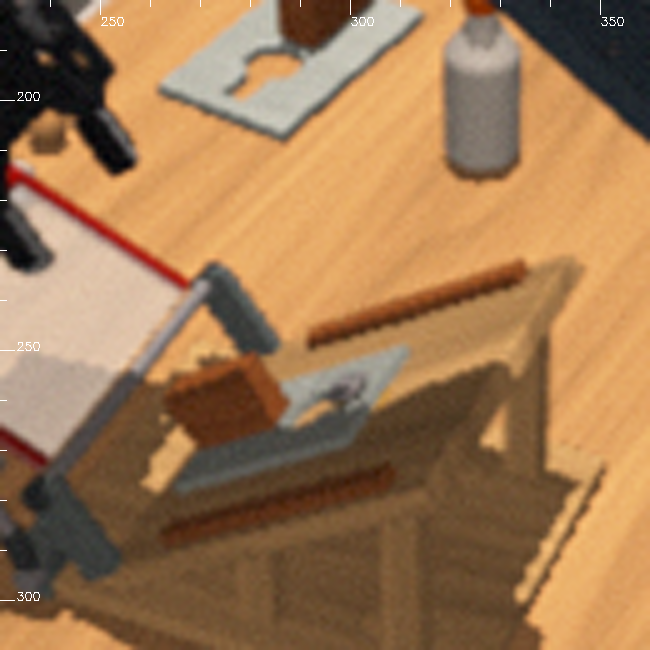

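View pics/wr12.png

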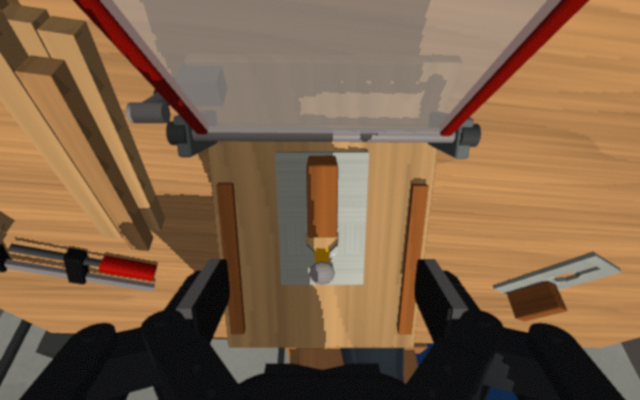

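View pics/sc12.png

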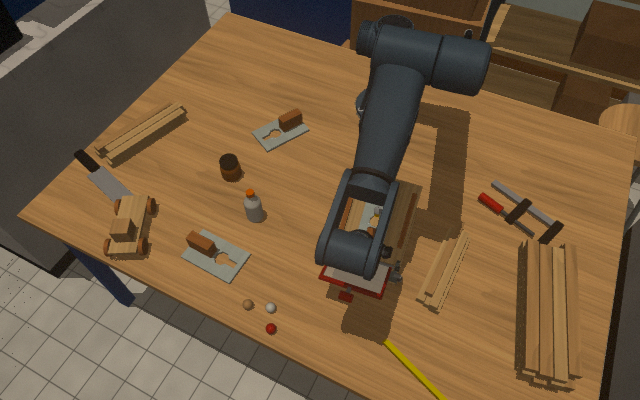

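```bash
python3 -m crank '[{"grip":0,"offset":[0,0,-20],"angular":[0,0,0]},{"grip":0,"offset":[-20,0,-50],"angular":[0,0,0]},{"grip":0,"offset":[-55,20,-70],"angular":[0,0,0]},{"grip":0,"offset":[-90,55,-70],"angular":[0,0,0]},{"grip":0,"offset":[-110,95,-60],"angular":[0,7,0]},{"grip":0,"offset":[-130,135,-60],"angular":[0,14,0]},{"grip":0,"offset":[-145,180,-60],"angular":[0,21,0]},{"grip":0,"offset":[-160,225,-60],"angular":[0,28,0]},{"grip":0,"offset":[-160,260,-60],"angular":[0,35,0]},{"grip":0,"offset":[-160,260,-60],"angular":[0,35,0]}]'; python3 - <<'E'
from h import *
for n in ("side","scene"): snap(n,n[:2]+"13")
crop("si13",200,180,360,310,5,"c26");crop("sc13",320,160,425,305,5,"c27")
E
```

```text
t: 14.95
tcp_pos: [0.5748, -0.0803, 0.3072]
tool_rot: [0.998, 0.057, -0.001, 0.001]
force: [0.6, 0.4, 0.3]
finger_gap: 1.004
```

View pics/c26.png

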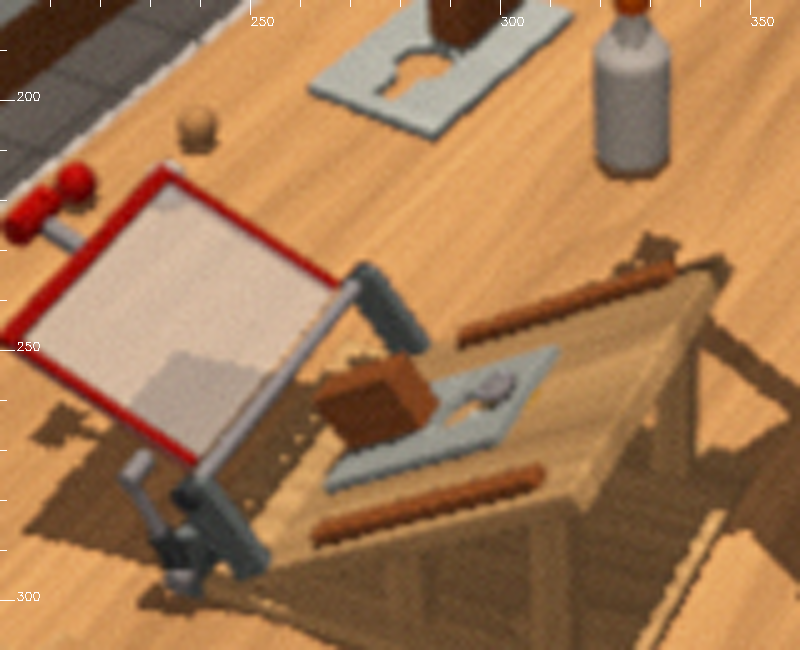

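View pics/c27.png

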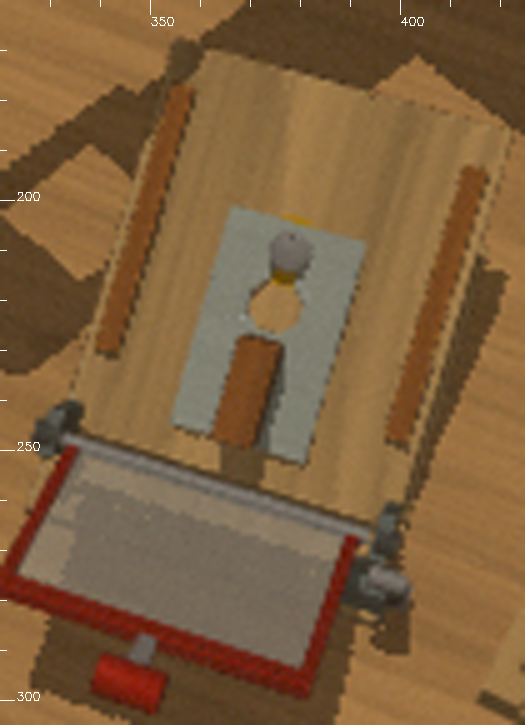

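View pics/sc13.png

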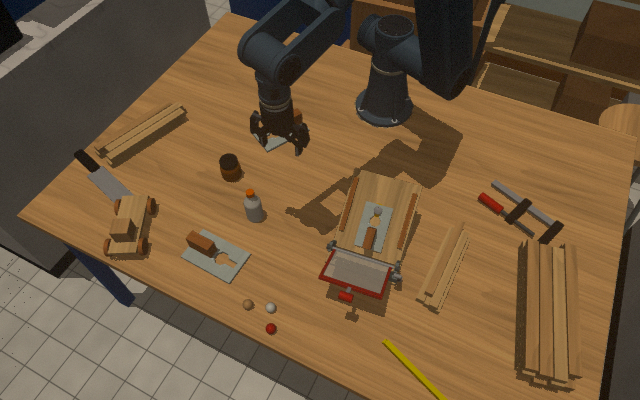

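```bash
python3 -m crank '[{"grip":0,"offset":[0,0,0],"angular":[0,0,0]},{"grip":0,"offset":[0,0,0],"angular":[0,0,0]},{"grip":0,"offset":[0,0,0],"angular":[0,0,0]}]'; python3 -c "
from station import manip; print(abs(manip.sense()['qd']).max()); print(manip.sign_off())"
```

```text
t: 15.35
tcp_pos: [0.5792, -0.0751, 0.3069]
tool_rot: [0.998, 0.062, -0.001, 0.001]
force: [0.3, 0.6, -0.2]
finger_gap: 0.999
0.005091250078032017
the job is handed in; nothing more can be done
None
```

The jig is ready and the job was handed in at 15.4 s, well under the 54 s limit; `sign_off` gave no verdict.

- **Guard:** I pinched the red knob, swung the guard to about 70° and let go. The spring threw it open, and it was still leaning out past the low edge in the last pictures.
- **Stop plate:** I took the smallest of the three plates (measured about 130 × 80 mm). I hung it with its big hole over the stud head and slid it about 32 mm down the slope. The slot end then stopped it, with about 5 N of resistance.
- **Last checks:** The side and scene pictures after release show the plate flat and parallel to the strips, its block on the downhill side and the stud head over the narrow slot. I judged straightness and seating from those pictures and the contact force, and did not measure the plate's position again after letting go.
- **Everything else:** The gripper is open and the arm is clear of everything. The glue bottle, jar and battens look unmoved in the pictures.
- **Disagreements:** The camera fits differed by about 1–2 mm, within the stated calibration. At the grasp the arm stopped about 2.5 mm higher than commanded, with about 6 N upward on the tool. The fingertips were probably resting on the plate; the grip held.

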